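Push the ramekin through the gap to the pick-up mat

ROBOT

A 6-joint arm with a two-finger parallel gripper is mounted at the origin on a cart in front of the work surface, level with it; the furniture and walls round the work are solid. World frame = base frame: x ahead of the robot, y to its left, z up, the work surface at z = 0. Lengths are in mm, angles in rad, forces in N, time in s.
With the tool pointing down it reaches from about 275 to 975 mm from the base axis. Payload 8.4 kg.
Tool frame: the origin (TCP) lies midway between the tips of the shut fingers; the grasp point (between the pads) lies 19 mm behind it; z points along the fingers, y is the line along which they close (so a half turn about z gives the same grasp; the last joint's range is limited). The gripper opens to 92 mm and grips with 3 to 60 N. Pads are 20 mm wide; open, the fingers measure 128 mm over their backs; the gripper's body (75 mm by 189 mm) begins 69 mm behind the grasp point.
Start: joints at [-1.312, 0.353, 1.633, -0, 1.155, -0.002], TCP at [161.157, -603.868, 214.583] pointing down, gripper open.
Joint ranges: [-2.63, 2.63], [-0.92, 2.1], [0.06, 2.66], [-1.3, 4.44], [0, 2.69], [-3.02, 3.02]. Speed limits (rad/s): [2.22, 2.22, 2.79, 3.14, 3.14, 3.14].

INTERFACE

Orientations are given as a unit quaternion [w, x, y, z].
In Python, from workcell import monitor, eyes, arm gives the robot as it stands.
- The arm moves only by the tool servo_tool, never from a script. Its argument "series" is text: rows parted by semicolons, each of 7 numbers parted by spaces: the shift along the tool's x, y, z in cm, then the turn, a rotation vector about the tool's x, y, z in degrees, then the finger opening in cm, from 0 to 9.19. In form: x y z rx ry rz jaw; .... A call has 1 to 20 rows; each row is the pose to reach, as a shift and turn from the pose commanded when the call began, along the tool's axes at that moment; what a row does not reach only later rows make up. A row lasts 1/12 s, in which the tool goes at most 41.7 mm and 7.16 degrees, less where a joint would pass 70% of its speed; a pose out of reach is approached as far as the arm can. A call with a gripper value outside its range is refused whole. The fingers move at their own pace and stop on an object; the grip force is fixed at half the most. Time passes only in rows, so rows that repeat a pose let the fingers close. It gives the time, the measured TCP pose, the force, the opening and the grip force at its end, in the units of the state.
- monitor.read_state(): the state, without advancing time (a new reading comes with each control period).
- eyes.snapshot(name): name is "scene" or "top" or "wrist"; returns the picture (480x640x3 uint8, red, green, blue); there is no depth.
- eyes.camera_model(name): a dict with "fovy" (degrees; the focal length in pixels is half the picture's height over the tangent of half this angle, whatever the lens; pixels are square), "cx", "cy" (the principal point, pixels), "k1" (the pictures are not rectified: a ray, as slopes to the right and down, at radius r is drawn at 1 + k1 r^2 times it, then the intrinsics apply), "R" (3x3) and "t" (3): a world point X has camera coordinates R X + t. Camera axes: x right, y down, z forward; pixel columns grow to the right and rows downward; lengths in mm; the calibration is good to about 2 mm. A picture is of the moment at which its call begins: read the wrist's pose just before it. camera_model takes no time and is no camera call; for the wrist camera it gives the pose at the moment of the call.
- arm.finish_job(): hands the job in; it is judged then, once.
The state is a dict: "time_s": time; "joints": joint angles; "qd": joint speeds; "tau": joint torques, N m; "position": TCP position; "tcp_rot": TCP orientation; "force": force on the tool from outside, world axes, zero at the start; "torque": the same for the moment, N m; "grip_width": opening from 0.0 (shut) to 1.0 (fully open); "gripper_force": force on a finger pad.
Only numpy, scipy, OpenCV 4.12 (cv2) and the standard library are available. Lean on these libraries where they do the work, as an engineer would, in place of code of your own. Each camera call takes 0.05 s, during which the arm holds its last target. There are 200 camera calls.

TASK

Push the white ramekin along the wooden board, through the narrow gap between the counter bell and the box of menu cards, and leave it standing wholly on the round black mat beyond them. Only push it along the board: do not lift it or tip it over, and leave the muffin, the brownie and everything else on the counter where they are.

Things in the scene. Friction and masses are not known exactly. Their poses are not given: they have to be found in the camera images.
- ramekin: loose white ramekin (open round dish), 82 mm wide at the rim, 76 mm at the foot, 48 mm high, 0.12 to 0.25 kg; inside clear width at least 46 mm, floor 6 mm thick. Origin: centre of its underside; its yaw does not matter. It starts on one side of the gap (left or right), the mat on the other; it slides on the board and stops when no longer pushed
- gate: two fixed obstacles: nearer the robot a steel counter bell (round, 60 mm wide, 46 mm high, centre at x = -0.074), beyond it a dark wooden box of menu cards (64 mm along y, 26 mm deep, 50 mm high with cards, centre at x = +0.057), 88 mm clear gap between. Origin: mid-gap, level with the board's top; y axis through the gap (left), x from bell to box; turned at most 4 degrees
- mat: round black mat, 110 mm wide with a thin brass border, let in flush with the board (nothing to climb), on the side of the gap opposite to the ramekin. Origin: its centre, at the level of the board's top
- board: fixed light wooden board hooked over the counter's front edge, 185 mm (x) by 720 mm (y), 18 mm thick; its top is level, at z = 0.018. Origin: centre of its underside. An upright glass screen 0.55 m high stands along the counter just behind the board's far edge, at x = 0.526: keep the hand and wrist clear of it
- brownie: dark brownie, 76 x 59 x 36 mm, on the counter left of the board; leave alone
- pad: order pad, 130 x 85 x 16 mm, on the counter at the far left; leave alone
- muffin: dark muffin dusted white, about 93 mm wide, 100 mm high, on the counter right of the tape; leave alone
- shaker: white sugar shaker, 67 mm wide, 114 mm high, on the counter right of the muffin; leave alone
- tape: brown roll of tape, 76 mm wide, 18 mm high, lying flat on the counter right of the board; leave alone

How it is judged (in metres and radians):
On the way:
1. the ramekin is in the gap between bell and card box, standing on the board (y of ramekin in the frame of gate between -0.02 and 0.02 m and x of ramekin in the frame of gate between -0.012 and 0.012 m and height (world z) of ramekin below 0.026 m), for 0.05 s.
At the end, for the whole second after the job is handed in: The ramekin stands upright (within 5 degrees) and at rest on the board, its centre within 18 mm of the mat's centre, after having passed through the gap (horizontal distance between ramekin and mat below 0.018 m and height (world z) of ramekin between 0.014 and 0.022 m and angle between ramekin's own z axis and vertical below 0.08 rad and linear speed of ramekin below 0.01 m/s); the robot touches nothing.
It fails at once if the ramekin is lifted more than 10 mm off the board, or pushed off it (height (world z) of ramekin above 0.028 m or height (world z) of ramekin below 0.008 m).
It fails at once if the ramekin is tipped by more than 20 degrees (angle between ramekin's own z axis and vertical above 0.35 rad).
It fails at once if another thing on the counter is moved by more than 15 mm (distance of any of brownie, pad, muffin, shaker, tape from where it was at the start of the episode above 0.015 m).
It also fails if it takes over 62 s, if anything falls off the work surface, if the arm or the gripper's body presses on something with over 40 N, if the wrist force passes 120 N, or if a joint passes its speed limit or range.

## Working session

There is one attempt and no reset: what is moved stays moved. The work goes in short steps, Python scripts to look and compute and a tool call to move; the robot and the scene stay as the last step left them, time stands still between calls to the robot, and variables do not carry over. Pictures are saved under pics/ and viewed, at most 10 in all, crops included, and the job is handed in when it is done.

Besides the shell and the picture viewer there is one more tool, called as name(argument=value, ...), one argument or row to a line, values as JSON. servo_tool: Moves the arm, as the interface text tells. Its arguments: {"type":"object","properties":{"series":{"type":"string"}},"required":["series"]}

```bash
mkdir -p pics
python3 - <<'E'
from workcell import monitor, eyes, arm
import cv2
s=monitor.read_state();print(s)
for n in("scene","top"):
    m=eyes.camera_model(n);print(n,m)
    cv2.imwrite(f"pics/{n}0.png",eyes.snapshot(n)[:,:,::-1])
E
```

```text
{'time_s': 0.0, 'joints': array([-1.31241940e+00,  3.53617175e-01,  1.63409835e+00,  1.09897070e-05,
        1.15521462e+00, -2.42137451e-03]), 'qd': array([-0.00160888,  0.00058614,  0.00193213,  0.00216921, -0.000301  ,
        0.00087453]), 'tau': array([ 1.75280067e-03, -5.93832815e+01, -3.34209502e+01,  7.00382679e-02,
        2.33402755e-02, -6.37653557e-05]), 'position': array([ 161.02534859, -603.40350679,  213.89835471]), 'tcp_rot': array([-6.63919701e-04,  9.91510138e-01,  1.30027685e-01, -8.03668051e-05]), 'force': array([-0.73096078, -0.04367382, -0.37486239]), 'torque': array([ 0.04404643, -0.0220038 ,  0.04844119]), 'gripper_force': 0.0, 'grip_width': 1.0053626609820243}
scene {'fovy': 51.611490577389716, 'cx': 306.43942993568083, 'cy': 248.0493947033657, 'k1': -0.1243517204212843, 'R': array([[-0.66175193, -0.74956808,  0.01523381],
       [-0.46818559,  0.39729414, -0.78927791],
       [ 0.58556523, -0.52943843, -0.61384714]]), 't': array([ 279.13595376,  225.62357905, 1482.12958428])}
top {'fovy': 50.00800705139386, 'cx': 314.323521767181, 'cy': 242.12767269009927, 'k1': 0.016743490593047475, 'R': array([[-0.00762821, -0.999827  ,  0.01696407],
       [-0.99017635,  0.00518381, -0.139728  ],
       [ 0.13961589, -0.0178633 , -0.9900446 ]]), 't': array([ -19.46853858,  463.82260278, 1599.80125854])}
```

View pics/scene0.png

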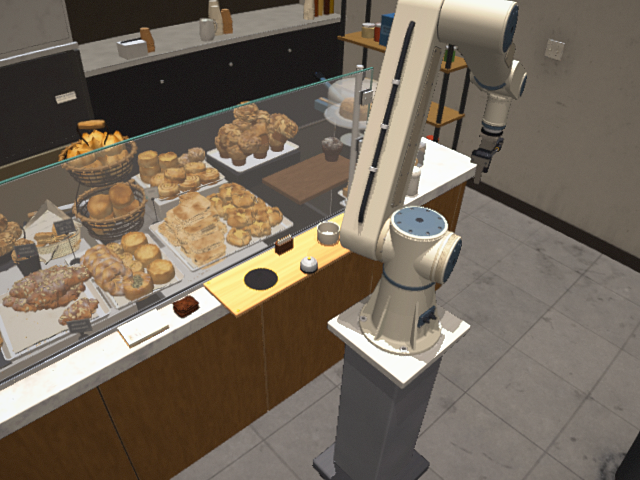

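View pics/top0.png

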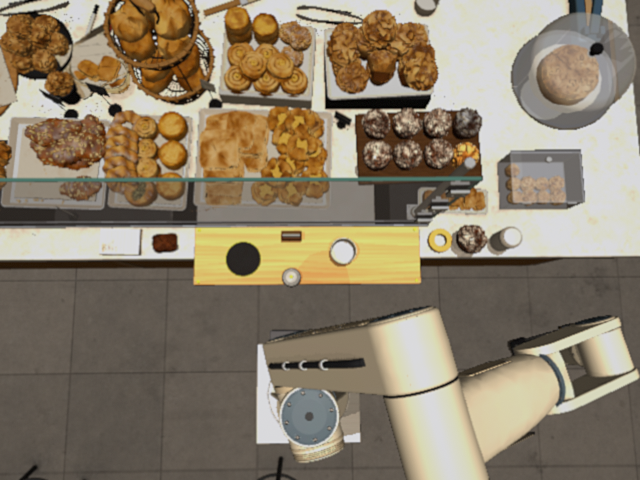

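The scene view shows the mat at (261,279), the bell at (309,265), the box at (284,245) and the ramekin at (328,233). In the top view they are at mat (243,259), bell (291,277), box (291,236) and ramekin (343,252). I'll enlarge both views next.

```bash
cat > h.py <<'E'
import numpy as np, cv2
from workcell import monitor, eyes, arm
def par(m):
    f=240/np.tan(np.radians(m["fovy"]/2))
    return np.array([[f,0,m["cx"]],[0,f,m["cy"]],[0,0,1]]),np.array([m["k1"],0,0,0,0.])
def ray(m,px):
    K,D=par(m); u=cv2.undistortPoints(np.array([[px]],float),K,D)[0,0]
    R=m["R"]; return -R.T@m["t"], R.T@np.array([u[0],u[1],1])
def at(m,px,z):
    c,d=ray(m,px); return c+d*(z-c[2])/d[2]
def tri(rs):
    A=0;b=0
    for c,d in rs:
        d=d/np.linalg.norm(d);P=np.eye(3)-np.outer(d,d);A=A+P;b=b+P@c
    return np.linalg.solve(A,b)
def proj(m,X):
    K,D=par(m); return cv2.projectPoints(np.array(X,float).reshape(-1,1,3),cv2.Rodrigues(m["R"])[0],m["t"],K,D)[0][:,0]
E
python3 - <<'E'
import cv2,numpy as np
t=cv2.imread("pics/top0.png")[220:290,190:390]
s=cv2.imread("pics/scene0.png")[215:300,220:360]
t=cv2.resize(t,None,fx=4,fy=4,interpolation=2)
s=cv2.resize(s,None,fx=3.5,fy=3.5,interpolation=2)
o=np.zeros((280+298,800,3),np.uint8);o[:280]=t;o[280:280+s.shape[0],:s.shape[1]]=s
cv2.imwrite("pics/crop.png",o)
E
```

```text
(no output)
```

View pics/crop.png

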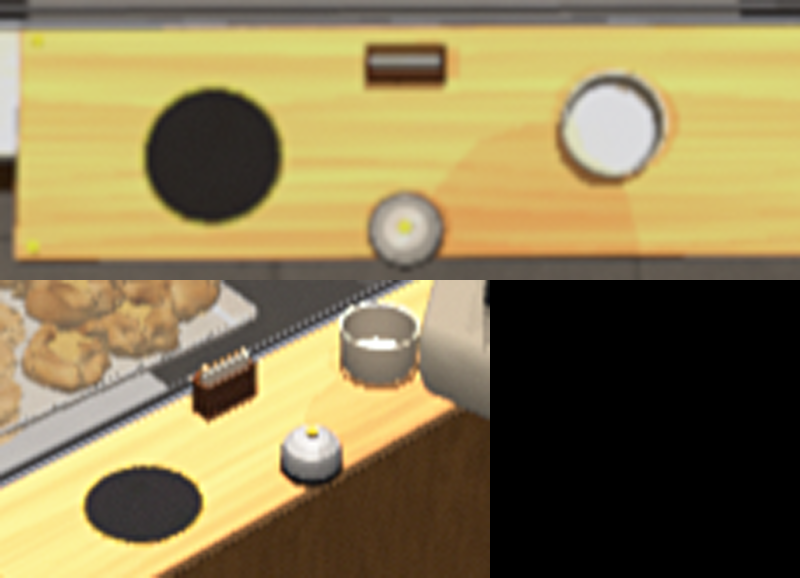

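Enlarged crop. In the top view: mat (213,155), bell knob (405,227), box (366–446, 44–86) and ramekin rim centre (611,128). In the scene view: mat (144,504), knob (312,432), and ramekin rim ellipse centre about (379,328).

Run:
```python
from h import *
np.set_printoptions(precision=1,suppress=True)
T=eyes.camera_model("top");S=eyes.camera_model("scene")
t=lambda x,y:((x+.5)/4-.5+190,(y+.5)/4-.5+220)
s=lambda x,y:((x+.5)/3.5-.5+220,(y-280+.5)/3.5-.5+215)
for n,a,b,z in(("mat",t(213,155),s(144,504),18),("knob",t(405,227),s(312,432),64),("rim",t(611,128),s(379,328),66),("box",t(406,65),s(226,366),68)):
    print(n,"top",at(T,a,z),"scene",at(S,b,z),"tri",tri([ray(T,a),ray(S,b)]))
for n,a in(("boxTL",(366,44)),("boxTR",(446,44)),("boxBL",(366,86)),("boxBR",(446,86))):print(n,at(T,t(*a),68 if n[3]=="T" else 40))
print("board", at(T,t(20,30),18),at(T,t(16,260),18),at(T,t(799,27),18))
W=eyes.camera_model("wrist");st=monitor.read_state();print(W, st["position"])
```

```text
mat top [414.8 204.8  18. ] scene [413.7 204.8  18. ] tri [414.6 204.6  17.4]
knob top [353.2  51.1  64. ] scene [350.2  54.3  64. ] tri [353.4  51.3  60.4]
rim top [ 428.8 -108.7   66. ] scene [ 429. -106.   66.] tri [ 429.7 -108.1   64.5]
box top [478.7  50.1  68. ] scene [477.1  53.6  68. ] tri [479.7  50.7  65. ]
boxTL [495.4  81.1  68. ]
boxTR [495.1  19.   68. ]
boxBL [466.4  82.4  40. ]
boxBR [466.1  19.3  40. ]
board [516.2 359.9  18. ] [332.6 358.4  18. ] [ 515.8 -265.    18. ]
{'fovy': 58.69324044149002, 'cx': 315.9597977636502, 'cy': 247.52180822439794, 'k1': -0.0059040104604974565, 'R': array([[ 0.3, -1. , -0. ],
       [-0.9, -0.2,  0.3],
       [-0.3, -0.1, -1. ]]), 't': array([-624.2,  -31.4,  390.6])} [ 161.  -603.4  213.9]
```

servo_tool(
  series="10 -10 -4 0 0 -60 0;10 -10 -4 0 0 -60 0;10 -10 -4 0 0 -60 0;10 -10 -4 0 0 -60 0;10 -10 -4 0 0 -60 0;15 -20 -4 0 0 -120 0;15 -20 -4 0 0 -120 0;15 -20 -4 0 0 -120 0;15 -20 -4 0 0 -120 0;15 -20 -4 0 0 -120 0;15 -20 -4 0 0 -120 0;15 -20 -4 0 0 -120 0;15 -20 -4 0 0 -120 0;15 -20 -4 0 0 -120 0;25 -30 -4 0 0 -165 0;25 -30 -4 0 0 -165 0;25 -30 -4 0 0 -165 0;25 -30 -4 0 0 -165 0;25 -30 -4 0 0 -165 0;25 -30 -4 0 0 -165 0",
)

```text
time_s: 1.77
position: [325.8, -248.3, 254.5]
tcp_rot: [-0.0, 0.185, 0.983, 0.0]
force: [-1.2, 0.5, 0.9]
grip_width: 0.005
gripper_force: 0.0
```

Run:
```python
from h import *
s=monitor.read_state();W=eyes.camera_model("wrist")
print(s["time_s"],s["position"],s["tcp_rot"],s["joints"],s["grip_width"]);print(-W["R"].T@W["t"])
```

```text
1.7667 [ 325.75104778 -248.25840204  254.46359553] [-1.01353072e-04  1.84894338e-01  9.82758394e-01  1.09193748e-04] [-6.54960041e-01 -3.87532283e-02  2.01288297e+00  1.12174111e-04
  1.16774244e+00 -1.85387169e+00] 0.004536768392070107
[ 251.75057372 -219.23919864  423.30743991]
```

servo_tool(
  series="-4.5 16.8 0 0 0 -21.3 0;-4.5 16.8 0 0 0 -21.3 0;-4.5 16.8 0 0 0 -21.3 0;-4.5 16.8 0 0 0 -21.3 0;-4.5 16.8 0 0 0 -21.3 0;-4.5 16.8 0 0 0 -21.3 0;-4.5 16.8 0 0 0 -21.3 0;-4.5 16.8 0 0 0 -21.3 0;-4.5 16.8 0 0 0 -21.3 0;-4.5 16.8 0 0 0 -21.3 0",
)

```text
time_s: 2.6
position: [428.9, -111.4, 254.6]
tcp_rot: [-0.0, 0.006, 1.0, -0.0]
force: [0.1, -0.3, -0.0]
grip_width: 0.003
gripper_force: 0.0
```

Run:
```python
from h import *
np.set_printoptions(precision=2,suppress=True)
s=monitor.read_state();W=eyes.camera_model("wrist");im=eyes.snapshot("wrist")[:,:,::-1]
print(s["time_s"],s["position"],s["tcp_rot"],s["joints"]);np.savez("w1.npz",R=W["R"],t=W["t"])
cv2.imwrite("pics/w1.png",im)
print(proj(W,[[429,-108,66],[426,51,18],[353,51,64],[480,51,68],[414,205,18]]))
```

```text
2.6 [ 428.89 -111.4   254.6 ] [-0.    0.01  1.   -0.  ] [-0.26  0.02  1.95 -0.    1.17 -1.82]
[[319.73 218.98]
 [484.61 203.32]
 [515.07 124.67]
 [499.9  273.96]
 [646.83 189.28]]
```

View pics/w1.png

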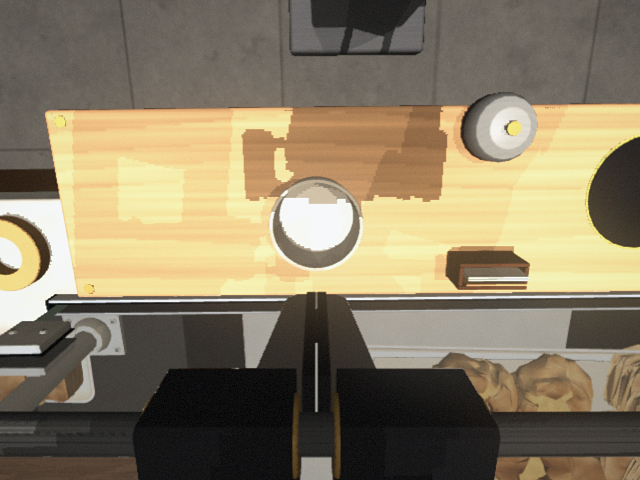

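The wrist view shows the ramekin rim centred at (316,224), thin-walled and about 70 mm wide inside. The bell knob is at (514,128) and the box top at about (460–529, 263–290). I'll lower the shut fingers into the dish.

servo_tool(
  series="-0.1 0.1 4 0 0 -0.7 0;-0.1 0.1 8 0 0 -0.7 0;-0.1 0.1 12 0 0 -0.7 0;-0.1 0.1 15 0 0 -0.7 0;-0.1 0.1 17 0 0 -0.7 0;-0.1 0.1 18.5 0 0 -0.7 0;-0.1 0.1 19.5 0 0 -0.7 0;-0.1 0.1 20.5 0 0 -0.7 0;-0.1 0.1 21.3 0 0 -0.7 0;-0.1 0.1 22 0 0 -0.7 0;-0.1 0.1 22.4 0 0 -0.7 0;-0.1 0.1 22.4 0 0 -0.7 0",
)

```text
time_s: 3.65
position: [430.4, -109.3, 30.2]
tcp_rot: [-0.0, -0.002, 1.0, 0.0]
force: [0.1, -0.5, -0.3]
grip_width: 0.002
gripper_force: 0.0
```

Run:
```python
from h import *
s=monitor.read_state();print(s["position"],s["tcp_rot"],s["force"])
m=np.load("w1.npz");W=dict(eyes.camera_model("wrist"));W["R"]=m["R"];W["t"]=m["t"]
for n,p,z in(("rim",(316,224),66),("knob",(514,128),64),("boxtop",(494.5,276.5),68),("boxbaseR",(447,284),18),("boxbaseT",(447,250),18)):print(n,at(W,p,z))
```

```text
[ 430.43798507 -109.32293826   30.21209009] [-2.00121130e-04 -1.53843451e-03  9.99998795e-01  5.81984879e-05] [ 0.14108213 -0.54404209 -0.33852453]
rim [ 433.37192961 -111.24479268   66.        ]
knob [355.59475317  50.43817402  64.        ]
boxtop [482.34250277  46.47133355  68.        ]
boxbaseR [508.61056524  21.05605365  18.        ]
boxbaseT [472.51031441  18.32191848  18.        ]
```

servo_tool(
  series="0.3 0.8 0 0 0 0.2 0;0.3 1.4 0 0 0 0.2 0;0.3 1.8 0 0 0 0.2 0;0.3 2.3 0 0 0 0.2 0;0.3 2.8 0 0 0 0.2 0;0.3 3.3 0 0 0 0.2 0;0.3 3.8 0 0 0 0.2 0;0.3 4.3 0 0 0 0.2 0;0.3 4.8 0 0 0 0.2 0;0.3 5.3 0 0 0 0.2 0;0.3 5.8 0 0 0 0.2 0;0.3 6.3 0 0 0 0.2 0;0.3 6.8 0 0 0 0.2 0;0.3 7.3 0 0 0 0.2 0;0.3 7.8 0 0 0 0.2 0;0.3 8.3 0 0 0 0.2 0;0.3 8.7 0 0 0 0.2 0;0.3 9 0 0 0 0.2 0;0.3 9.2 0 0 0 0.2 0;0.3 9.2 0 0 0 0.2 0",
)

```text
time_s: 5.32
position: [427.2, -16.9, 30.5]
tcp_rot: [-0.0, 0.0, 1.0, 0.0]
force: [0.4, 0.5, 0.8]
grip_width: 0.003
gripper_force: 0.0
```

Run:
```python
from h import *
s=monitor.read_state();W=eyes.camera_model("wrist");im=eyes.snapshot("wrist")[:,:,::-1]
print(s["time_s"],s["position"],s["tcp_rot"],s["force"]);np.savez("w2.npz",R=W["R"],t=W["t"])
cv2.imwrite("pics/w2.png",im);cv2.imwrite("pics/top2.png",eyes.snapshot("top")[:,:,::-1])
```

```text
5.3167 [427.18242626 -16.90428156  30.53674162] [-9.28253225e-05  4.02474593e-05  9.99999991e-01  9.06736601e-05] [0.43920508 0.51155353 0.81785495]
```

View pics/w2.png

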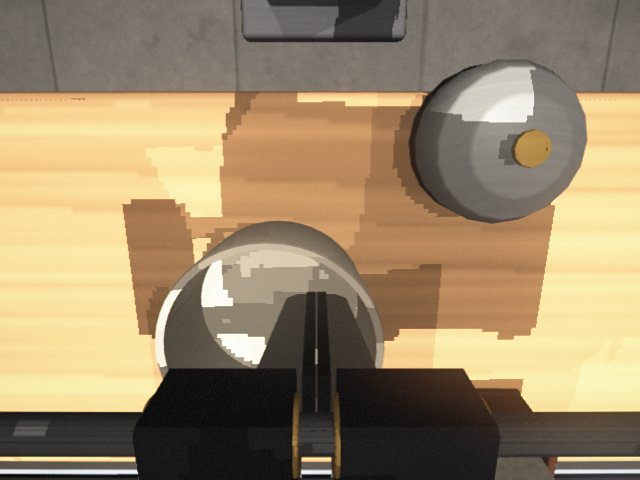

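The ramekin rim spans columns 155–384, with its top edge at row about 243. The bell outline spans columns 410–587 and rows 60–222, with its knob at (532,149).

Run:
```python
from h import *
np.set_printoptions(precision=1,suppress=True)
from scipy.optimize import least_squares
m=np.load("w2.npz");W=dict(eyes.camera_model("wrist"));W["R"]=m["R"];W["t"]=m["t"]
a=np.linspace(0,6.283,721)
def ext(c,r,z):
    p=proj(W,np.c_[c[0]+r*np.cos(a),c[1]+r*np.sin(a),0*a+z]);return p[:,0].min(),p[:,0].max(),p[:,1].min(),p[:,1].max()
f=least_squares(lambda c:np.array(ext(c,41,66))[:3]-[155,384,243],[427,-35]);print("ram",f.x,f.fun)
for z in(18,24,30,36):
    f=least_squares(lambda c:np.array(ext(c,30,z))-[410,587,60,222],[353,51]);print("bell",z,f.x,f.fun)
print("knob",at(W,(532,149),64),at(W,(532,149),60)); print(at(W,(320,93),18), -W["R"].T@W["t"])
```

```text
ram [426.5 -33.1] [-2.3  2.3  0.4]
bell 18 [356.   58.7] [ 15.6 -15.6   5.   -7.7]
bell 24 [356.   56.2] [ 13.2 -13.1   2.8  -4.8]
bell 30 [355.9  53.7] [ 10.5 -10.4   0.5  -1.8]
bell 36 [355.9  51.2] [ 7.7 -7.6 -1.9  1.5]
knob [355.7  50.2  64. ] [355.9  52.2  60. ]
[336.5 -15.2  18. ] [347.7 -16.8 199.4]
```

Run:
```python
import cv2
t=cv2.imread("pics/top2.png")[215:290,220:345]
cv2.imwrite("pics/top2c.png",cv2.resize(t,None,fx=6,fy=6,interpolation=2))
```

```text
(no output)
```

View pics/top2c.png

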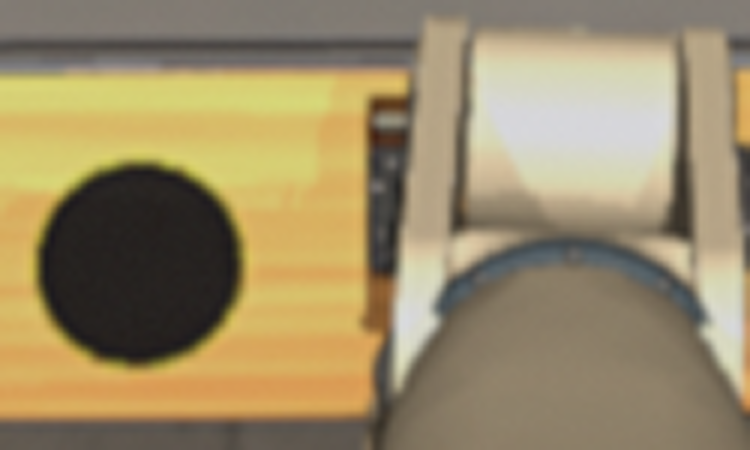

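The arm hides the gap from above. I'll shift about 2.7 mm towards the box and look again at the mouth of the gap.

servo_tool(
  series="-0.1 0.2 0 0 0 0 0;-0.2 0.5 0 0 0 0 0;-0.27 0.8 0 0 0 0 0;-0.27 1.1 0 0 0 0 0;-0.27 1.4 0 0 0 0 0;-0.27 1.7 0 0 0 0 0;-0.27 2 0 0 0 0 0;-0.27 2.3 0 0 0 0 0;-0.27 2.5 0 0 0 0 0;-0.27 2.5 0 0 0 0 0",
)

```text
time_s: 6.25
position: [430.0, 8.1, 30.6]
tcp_rot: [0.0, 0.0, 1.0, 0.0]
force: [0.5, 0.8, -0.0]
grip_width: 0.003
gripper_force: 0.0
```

Run:
```python
from h import *
s=monitor.read_state();W=eyes.camera_model("wrist");im=eyes.snapshot("wrist")[:,:,::-1]
print(s["time_s"],s["position"],s["force"]);np.savez("w3.npz",R=W["R"],t=W["t"])
cv2.imwrite("pics/w3.png",im)
```

```text
6.25 [429.98078899   8.08078528  30.59950737] [ 0.45010112  0.77587166 -0.03180072]
```

View pics/w3.png

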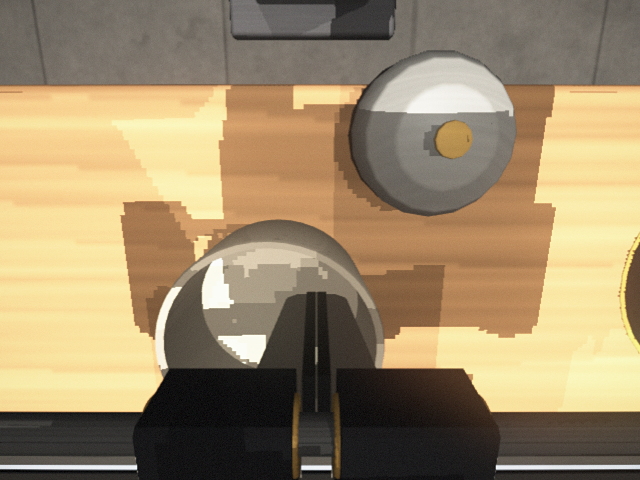

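The ramekin followed the hand, with its rim at columns 155–384 and top edge at row about 241. The bell spans columns 350–516 and rows 50–215, with its knob at (453,140).

Run:
```python
from h import *
np.set_printoptions(precision=1,suppress=True)
from scipy.optimize import least_squares
m=np.load("w3.npz");W=dict(eyes.camera_model("wrist"));W["R"]=m["R"];W["t"]=m["t"]
a=np.linspace(0,6.283,721)
def ext(c,r,z):
    p=proj(W,np.c_[c[0]+r*np.cos(a),c[1]+r*np.sin(a),0*a+z]);return p[:,0].min(),p[:,0].max(),p[:,1].min(),p[:,1].max()
f=least_squares(lambda c:np.array(ext(c,41,66))[:3]-[155,384,241.5],[427,-35]);print("ram",f.x,f.fun)
for z in(24,30,36):
    f=least_squares(lambda c:np.array(ext(c,30,z))-[350,516,50,215],[353,51]);print("bell",z,f.x,f.fun)
print("knob",at(W,(453,140),64), "edge",at(W,(320,86),18))
```

```text
ram [428.8  -8. ] [-2.4  2.4  0.4]
bell 24 [355.6  54.7] [ 7.4 -7.4  3.7 -5.3]
bell 30 [355.6  53.1] [ 4.8 -4.7  1.4 -2.2]
bell 36 [355.7  51.6] [ 1.9 -1.9 -1.1  1.1]
knob [355.7  50.4  64. ] edge [336.6   9.8  18. ]
```

servo_tool(
  series="-0.08 0.3 0 0 0 0 0;-0.1 0.6 0 0 0 0 0;-0.1 0.9 0 0 0 0 0;-0.1 1.2 0 0 0 0 0;-0.1 1.5 0 0 0 0 0;-0.1 1.8 0 0 0 0 0;-0.1 2.1 0 0 0 0 0;-0.1 2.4 0 0 0 0 0;-0.1 2.7 0 0 0 0 0;-0.1 3 0 0 0 0 0",
)

```text
time_s: 7.13
position: [431.0, 38.0, 30.6]
tcp_rot: [-0.0, 0.0, 1.0, 0.0]
force: [-0.4, -0.9, 0.4]
grip_width: 0.007
gripper_force: 0.5
```

servo_tool(
  series="0 0.3 0 0 0 0 0;0 0.6 0 0 0 0 0;0 0.9 0 0 0 0 0;0 1.2 0 0 0 0 0;0 1.5 0 0 0 0 0",
)

```text
time_s: 7.55
position: [431.0, 53.0, 30.6]
tcp_rot: [0.0, 0.0, 1.0, -0.0]
force: [0.8, -0.6, -0.2]
grip_width: 0.006
gripper_force: 0.5
```

Run:
```python
from h import *
s=monitor.read_state();W=eyes.camera_model("wrist");im=eyes.snapshot("wrist")[:,:,::-1]
print(s["time_s"],s["position"],s["force"],s["torque"]);np.savez("w4.npz",R=W["R"],t=W["t"])
cv2.imwrite("pics/w4.png",im)
```

```text
7.55 [431.00353865  52.96469573  30.59391026] [ 0.79059853 -0.5719922  -0.19526042] [-0.09527349 -0.14262185  0.02122876]
```

View pics/w4.png

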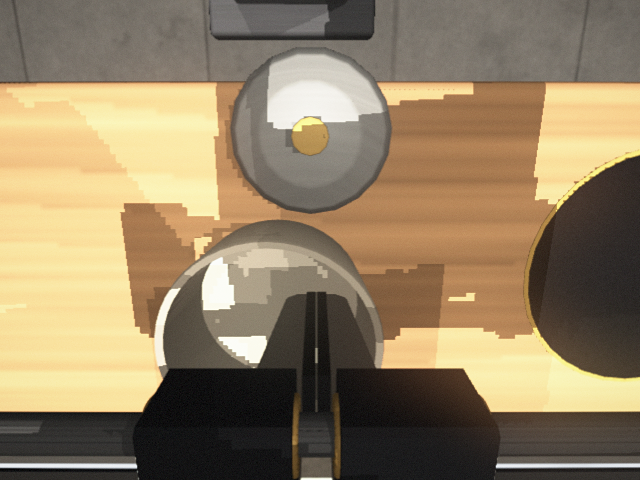

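The ramekin is in the gap, still centred on the fingers, with clearance to the bell. The mat's left edge is at column 525. I'll keep going straight.

servo_tool(
  series="0 0.4 0 0 0 0 0;0 0.8 0 0 0 0 0;0 1.2 0 0 0 0 0;0 1.6 0 0 0 0 0;0 2 0 0 0 0 0;0 2.4 0 0 0 0 0;0 2.8 0 0 0 0 0;0 3.2 0 0 0 0 0;0 3.6 0 0 0 0 0;0 4 0 0 0 0 0",
)

```text
time_s: 8.43
position: [431.0, 93.1, 30.6]
tcp_rot: [-0.0, 0.0, 1.0, -0.0]
force: [0.6, -1.4, -0.1]
grip_width: 0.004
gripper_force: 0.5
```

servo_tool(
  series="0 0.4 0 0 0 0 0;0 0.8 0 0 0 0 0;0 1.2 0 0 0 0 0;0 1.6 0 0 0 0 0;0 2 0 0 0 0 0;0 2.4 0 0 0 0 0;0 2.8 0 0 0 0 0;0 3.2 0 0 0 0 0;0 3.6 0 0 0 0 0;0 4 0 0 0 0 0;0 4.4 0 0 0 0 0;0 4.8 0 0 0 0 0",
)

```text
time_s: 9.43
position: [431.0, 141.1, 30.6]
tcp_rot: [0.0, 0.0, 1.0, 0.0]
force: [0.5, -0.9, 0.5]
grip_width: 0.005
gripper_force: 0.5
```

Run:
```python
from h import *
np.set_printoptions(precision=1,suppress=True)
s=monitor.read_state();print(s["time_s"],s["position"],s["force"])
m=np.load("w4.npz");W=dict(eyes.camera_model("wrist"));W["R"]=m["R"];W["t"]=m["t"]
from scipy.optimize import least_squares
P=np.array([at(W,p,18)[:2] for p in((525,280),(566,187),(640,151),(560,352),(625,379))])
f=least_squares(lambda c:np.hypot(*(P-c).T)-55,[417,205]);print("mat",f.x,f.fun)
```

```text
9.4333 [431.  141.1  30.6] [ 0.5 -0.9  0.5]
mat [415.1 202.7] [-0.   1.8 -0.8 -1.8  1.8]
```

servo_tool(
  series="0.1 0.4 0 0 0 0 0;0.2 0.8 0 0 0 0 0;0.3 1.2 0 0 0 0 0;0.4 1.6 0 0 0 0 0;0.5 2 0 0 0 0 0;0.6 2.4 0 0 0 0 0;0.7 2.8 0 0 0 0 0;0.85 3.2 0 0 0 0 0;1 3.6 0 0 0 0 0;1.1 4 0 0 0 0 0;1.2 4.4 0 0 0 0 0;1.3 4.8 0 0 0 0 0;1.4 5.2 0 0 0 0 0;1.5 5.6 0 0 0 0 0;1.5 6 0 0 0 0 0;1.5 6.4 0 0 0 0 0;1.5 6.8 0 0 0 0 0;1.5 7.2 0 0 0 0 0;1.5 7.6 0 0 0 0 0;1.5 7.9 0 0 0 0 0",
)

```text
time_s: 11.1
position: [416.1, 220.1, 30.6]
tcp_rot: [0.0, 0.0, 1.0, 0.0]
force: [-0.2, -1.2, 0.3]
grip_width: -0.001
gripper_force: 0.5
```

servo_tool(
  series="0 -0.7 0 0 0 0 0;0 -1.2 0 0 0 0 0;0 -1.3 -1 0 0 0 0;0 -1.3 -3 0 0 0 0;0 -1.3 -6 0 0 0 0;0 -1.3 -10 0 0 0 0;0 -1.3 -14 0 0 0 0;0 -1.3 -18 0 0 0 0;0 -1.3 -22 0 0 0 0;0 -1.3 -24 0 0 0 0;0 -1.3 -24 0 0 0 0",
)

```text
time_s: 12.02
position: [418.2, 207.3, 276.4]
tcp_rot: [0.004, 0.0, 1.0, 0.002]
force: [0.8, -0.2, 0.4]
grip_width: 0.003
gripper_force: 0.0
```

Run:
```python
from h import *
s=monitor.read_state();W=eyes.camera_model("wrist");im=eyes.snapshot("wrist")[:,:,::-1]
print(s["time_s"],s["position"],s["force"]);np.savez("w5.npz",R=W["R"],t=W["t"])
cv2.imwrite("pics/w5.png",im)
```

```text
12.0167 [418.22533383 207.30289992 276.37447273] [ 0.80023052 -0.21404608  0.35448178]
```

View pics/w5.png

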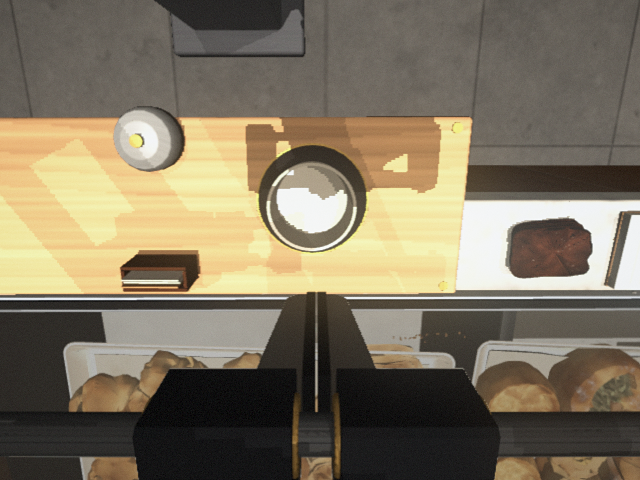

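The ramekin stands upright on the mat. The rim centre is at about (313,205) and the mat outline spans columns 259–367 and rows 145–251.

Run:
```python
from h import *
m=np.load("w5.npz");W=dict(eyes.camera_model("wrist"));W["R"]=m["R"];W["t"]=m["t"]
r=at(W,(313,206),66);k=at(W,(313,198),18);print(r,k,r-k,np.hypot(*(r-k)[:2]),monitor.read_state()["qd"])
```

```text
[412.9013013  205.67767014  66.        ] [414.28319432 205.55742118  18.        ] [-1.38189302  0.12024896 48.        ] 1.387115040690257 [ 0.00100292  0.04630923  0.0617363  -0.00077173 -0.03392548  0.00043376]
```

It is about 1.4 mm off the mat's centre, so I'm handing in.

```bash
python3 -c "
from workcell import arm
print(arm.finish_job())"
```

```text
the job is handed in; nothing more can be done
None
```

The ramekin went through the gap without jamming and stands upright on the mat, about 1.4 mm from its centre by my wrist-camera measurement; the job is handed in at about 12 s, but the hand-in returned no verdict.

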